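# Shut the wine case that holds the bottle

## Robot

A 6-joint arm with a two-finger parallel gripper is mounted at the origin on the work surface. World frame = base frame: x ahead of the robot, y to its left, z up, the work surface at z = 0. Lengths are in m, angles in rad, forces in N, time in s.
With the tool pointing down it reaches from about 0.275 to 0.875 m from the base axis. Payload 12.5 kg.
Tool frame: the origin (TCP) lies at the very end of the fingers, on their centre line; the grasp point (between the pads) lies 19 mm behind it; z points along the fingers, y is the line along which they close (so a half turn about z gives the same grasp; the last joint's range is limited). The gripper opens to 85 mm and grips with 20 to 120 N. Pads are 22 mm wide; open, the fingers measure 114 mm over their backs; the gripper's body (76 mm by 85 mm) begins 54 mm behind the grasp point. The pads swing forward as they close: fully open they stand 13 mm farther back than shut.
Start: joints at [1.162, 0.351, 1.652, -0, 1.139, -0.085], TCP at [0.175, 0.521, 0.231] pointing down, gripper open.
Joint ranges: [-2.75, 2.75], [-0.79, 2.1], [0.01, 2.65], [-1.57, 4.71], [0.07, 3.14], [-2.87, 2.87]. Speed limits (rad/s): [2.22, 2.22, 2.79, 3.14, 3.14, 3.14].

## Interface

Orientations are given as a 3x3 rotation matrix whose columns are the frame's x, y, z axes.
In Python, from bench import manip gives the robot as it stands. Calls block until the motion is done:
- manip.move_ptp(position, orientation): joint-space move of the TCP to a pose.
- manip.move_l(position, attitude=None, max_speed=0.15): straight line of the TCP; attitude=None keeps the orientation; max_speed is the mean speed in m/s.
- manip.move_j(angles): joint-space move.
- manip.set_gripper(opening, effort=None): opening from 0.0 (shut) to 1.0 (fully open); effort is the grip in N (None keeps the last); returns when the fingers have stopped.
- manip.dwell(seconds).
- manip.inverse_kinematics(position, orientation): joint angles nearest the present ones, or None.
- manip.grab_frame(name): name is "scene" or "top" or "wrist"; returns (picture, depth): 480x640x3 uint8, red, green, blue; 480x640 float32, m along the optical axis (not along the pixel's ray), 0 where there is no reading.
- manip.get_calibration(name): a dict with "camera_matrix" (3x3 intrinsics, pixels), "R" (3x3) and "t" (3): a world point X has camera coordinates R X + t. Camera axes: x right, y down, z forward; pixel columns grow to the right and rows downward; lengths in m; the calibration is good to about 2 mm. A picture is of the moment at which its call begins: read the wrist's pose just before it. get_calibration takes no time and is no camera call; for the wrist camera it gives the pose at the moment of the call.
A pose or a line that the arm cannot do raises manip.Unreachable and nothing moves.
- manip.sign_off(): hands the job in; it is judged then, once.
Trained networks look in the newest picture that a camera, given by its name, has taken for a name from the list of things; names that differ only in an ending like _2 or _b are one class to them, and where a whole thing is asked for, a point or a joint stands for the part that bears it (a point fixed in the world has none). Each returns a list of dicts, best first, with "confidence" (0 to 1); they miss things now and then, are a little off and sometimes report something else, mostly with a low value. They report only what shows in the picture. A call takes as long as a camera call.
- manip.look_for(camera, name): "at" ([x, y, z] in m, in world coordinates, good to about 4 mm: the middle of the surface that is visible of it).
Readings, each from a call of its own:
- manip.current_time(): time.
- manip.current_qpos(): joint angles.
- manip.current_joint_vel(): joint speeds.
- manip.current_joint_torque(): joint torques, N m.
- manip.current_ee_pos(): TCP position.
- manip.current_tcp_rot(): TCP orientation.
- manip.current_force(): force on the tool from outside, world axes, zero at the start.
- manip.current_ft_torque(): the same for the moment, N m.
- manip.current_grip_width(): opening from 0.0 (shut) to 1.0 (fully open).
- manip.current_grip_force(): force on a finger pad.
Only numpy, scipy, OpenCV 4.12 (cv2) and the standard library are available. Lean on these libraries where they do the work, as an engineer would, in place of code of your own. Each camera call takes 0.05 s, during which the arm holds its last target. There are 200 camera calls.

## Task

Two wooden wine cases stand open on the cellar table. Close the one that holds the bottle: lower its lid gently, without dropping or slamming it, until it rests on the rim, and let go. Leave the lid of the empty case open, just as it stands.

Things in the scene. Friction and masses are not known exactly. Their poses are not given: they have to be found in the camera images.
- bottle_case: light wooden case, fixed, 120 (x) by 270 (y) by 90 mm high, walls 8 mm; a green half bottle lies in it, below the rim. Origin: centre of its underside, on the table. Hinge axis along its y at x = +60, z = 90 mm (far top edge); its -x side faces the robot to within 25 degrees. The empty case is alike but for the bottle, to its left or right, centres over 300 mm apart in y.
- bottle_lid (a joint): angle of the bottle case's lid, rad: 0 shut, resting on the rim; 1.57 upright; starts at 1.25 to 1.78, stop at 1.85. A board 120 by 270 by 10 mm, about 0.3 kg. It shuts by swinging over towards the robot and down. The stiff hinge holds it wherever it is left; 1 to 4 N at the handle lowers it.
- bottle_grip (a point): centre of the lid's handle, a round dark steel bar 12 mm thick, 100 mm long, parallel to the hinge, 45 mm out beyond the lid's free edge on a 10 mm rod at each end, in the lid's plane: fingers can straddle it. At lid angle q it lies in the case's frame at x = 60 - 165 cos q + 5 sin q, y = 0, z = 90 + 165 sin q + 5 cos q (mm): on top when open, 95 mm up in front when shut.
- empty_grip (a point): centre of the same bar handle on the empty case's lid, which also starts open at 1.25 to 1.78 rad, handle on top about 255 mm above the table, on the same stiff hinge; it must stay as it stands.

How it is judged:
By the outcome, as a careful person would: the job done as asked, in the order asked, and still so for the second after the job is handed in, with the robot touching nothing.
It also fails if it takes over 42 s, if anything falls off the work surface, if the arm or the gripper's body presses on something with over 40 N, if the wrist force passes 120 N, or if a joint passes its speed limit or range.

## Working session

There is one attempt and no reset: what is moved stays moved. The work goes in short steps, each a Python script; the robot and the scene stay as the last script left them, time stands still between calls to the robot, and variables do not carry over. Pictures are saved under pics/ and viewed, at most 10 in all, crops included, and the job is handed in when it is done.

```bash
mkdir -p pics
python3 - <<'E'
from bench import manip
import cv2
for c in ("scene","top"):
    p,d=manip.grab_frame(c); cv2.imwrite(f"pics/{c}0.png",p[:,:,::-1])
    for n in ("bottle_case","bottle_lid","bottle_grip","empty_grip"):
        print(c,n,[(r["at"],r["confidence"]) for r in manip.look_for(c,n)[:4]])
print(manip.current_time())
E
```

```text
scene bottle_case [([0.5493, 0.1713, 0.0671], 0.74)]
scene bottle_lid [([0.6257, 0.1398, 0.2063], 0.93)]
scene bottle_grip [([0.6311, 0.1413, 0.2125], 0.85)]
scene empty_grip [([0.6221, -0.2362, 0.2055], 0.57)]
top bottle_case [([0.5803, 0.209, 0.0722], 0.96)]
top bottle_lid [([0.6162, 0.2094, 0.1782], 0.77)]
top bottle_grip [([0.6123, 0.203, 0.1822], 0.74)]
top empty_grip [([0.5926, -0.1743, 0.2108], 0.65)]
0.5
```

View pics/scene0.png

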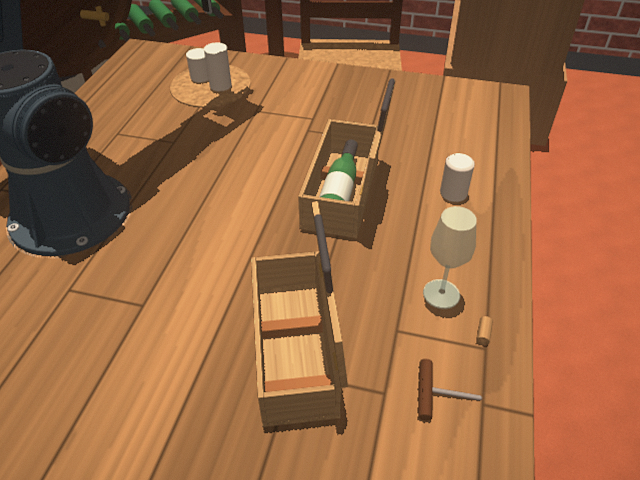

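View pics/top0.png

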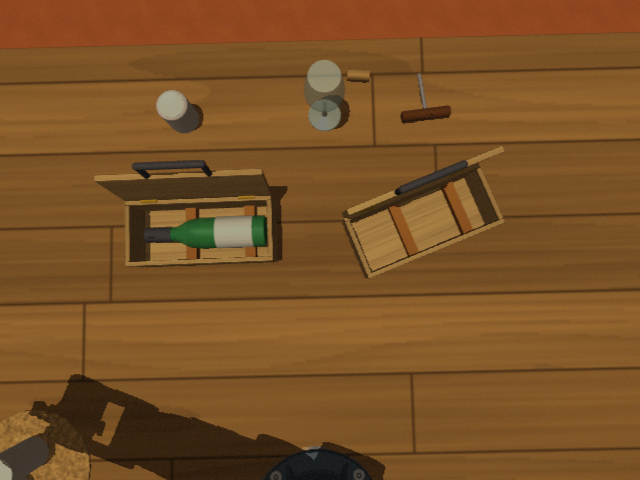

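The top view shows the bottle case on the left: its rim runs from (127,265) to (272,262) and its dark bar from (135,166) to (208,164). The empty case is on the right, turned, with its bar at (400–465, 178). I'll measure the bar and rim from depth.

```bash
cat > h.py <<'E'
import numpy as np, cv2
from bench import manip
def cloud(c):
    p,d=manip.grab_frame(c); k=manip.get_calibration(c); K=k["camera_matrix"]
    v,u=np.mgrid[:480,:640]
    X=np.stack([(u-K[0][2])/K[0][0]*d,(v-K[1][2])/K[1][1]*d,d],-1)
    W=(X-np.array(k["t"]))@np.array(k["R"])
    W[d==0]=np.nan
    return p,W
E
python3 - <<'E'
from h import *
p,W=cloud("top"); g=p.astype(int).sum(2)
def bar(r0,r1,c0,c1):
    m=np.zeros(g.shape,bool); m[r0:r1,c0:c1]=1
    m&=(g<150)&(W[...,2]>.19)&(W[...,2]<.3)
    P=W[m]; P=P[np.abs(P[:,2]-np.median(P[:,2]))<.012]
    if 1: P=P[P[:,2]>np.percentile(P[:,2],30)]
    (x,y),s,a=cv2.minAreaRect(P[:,:2].astype(np.float32)); 
    l=cv2.fitLine(P[:,:2].astype(np.float32),cv2.DIST_HUBER,0,.01,.01).ravel()
    print("bar",len(P),x,y,s,"z med/max",np.median(P[:,2]),P[:,2].max(),"yaw",np.arctan2(-l[0],l[1]) if l[1]>0 else np.arctan2(l[0],-l[1]))
bar(150,185,120,225); bar(150,205,385,480)
# bottle case rim
Q=W[200:275,115:285].reshape(-1,3); Q=Q[np.abs(Q[:,2]-.09)<.006]
print("rim",len(Q),cv2.minAreaRect(Q[:,:2].astype(np.float32)),np.percentile(Q,[1,50,99],axis=0).round(4).tolist())
for rc in [(262,130),(262,268),(205,129),(205,270),(263,200),(203,200),(180,180),(195,180),(175,130),(175,250),(190,250)]: print(rc,W[rc].round(4))
E
```

```text
bar 60 0.6258178353309631 0.20652255415916443 (0.010325059294700623, 0.10617157816886902) z med/max 0.24674733143859595 0.2536626084325025 yaw 0.025454478
bar 137 0.6021072864532471 -0.18766069412231445 (0.010714231058955193, 0.10669271647930145) z med/max 0.2584444050380264 0.26157324856843434 yaw 0.3860347
rim 1646 ((0.5464510321617126, 0.20827554166316986), (0.12028978765010834, 0.2723314166069031), 0.18901091814041138) [[0.4867, 0.0731, 0.0846], [0.528, 0.2362, 0.0892], [0.6054, 0.3428, 0.0933]]
(262, 130) [0.4922 0.3314 0.0882]
(262, 268) [0.4892 0.0895 0.0017]
(205, 129) [0.5975 0.3349 0.0871]
(205, 270) [0.5903 0.0737 0.093 ]
(263, 200) [0.4875 0.2048 0.0831]
(203, 200) [0.5996 0.206  0.0778]
(180, 180) [0.619  0.208  0.1961]
(195, 180) [0.6098 0.2338 0.1098]
(175, 130) [0.6264 0.2842 0.2092]
(175, 250) [0.6224 0.0926 0.2055]
(190, 250) [0.6132 0.1053 0.1239]
```

```bash
cat >> h.py <<'E'
def rot(t,yaw,s=1):
    """tool tilted t rad from straight down towards the case's +x; closing axis across the bar"""
    c,S=np.cos(yaw),np.sin(yaw); ex=np.array([c,S,0]); ez=np.array([0,0,1.])
    z=np.sin(t)*ex-np.cos(t)*ez; y=s*(np.cos(t)*ex+np.sin(t)*ez)
    return np.stack([np.cross(y,z),y,z],1)
E
python3 - <<'E'
from h import *
print(manip.current_tcp_rot())
for s in (1,-1):
  for t,p in [(0,(.6,.207,.36)),(0,(.627,.207,.235)),(.5,(.56,.207,.22)),(.5,(.455,.207,.08)),(.8,(.455,.207,.08)),(1.2,(.46,.207,.09)),(.8,(.37,.207,.165))]:
    q=manip.inverse_kinematics(p,rot(t,0,s)); print(s,t,p,None if q is None else np.round(q,2))
s=-1 if manip.inverse_kinematics((.6,.207,.36),rot(0,0,1)) is None else 1
E
```

```text
[[-9.48039048e-01  3.18153994e-01  6.44804538e-06]
 [ 3.18153994e-01  9.48039048e-01  3.88636423e-07]
 [-5.98935258e-06  2.41991389e-06 -1.00000000e+00]]
1 0 (0.6, 0.207, 0.36) [ 0.26  0.42  1.23 -0.    1.49  0.26]
1 0 (0.627, 0.207, 0.235) [ 0.25  0.55  1.33 -0.    1.26  0.25]
1 0.5 (0.56, 0.207, 0.22) [ 0.35  0.28  1.87 -0.33  0.54  0.59]
1 0.5 (0.455, 0.207, 0.08) [ 0.44  0.4   2.19 -1.16  0.23  1.55]
1 0.8 (0.455, 0.207, 0.08) [0.52 0.48 2.32 3.94 0.53 2.8 ]
1 1.2 (0.46, 0.207, 0.09) None
1 0.8 (0.37, 0.207, 0.165) [0.68 0.14 2.43 4.5  0.48 2.32]
-1 0 (0.6, 0.207, 0.36) None
-1 0 (0.627, 0.207, 0.235) None
-1 0.5 (0.56, 0.207, 0.22) [ 0.35  0.28  1.87 -0.33  0.54 -2.55]
-1 0.5 (0.455, 0.207, 0.08) [ 0.44  0.4   2.19 -1.16  0.23 -1.6 ]
-1 0.8 (0.455, 0.207, 0.08) [ 0.52  0.48  2.32  3.94  0.53 -0.34]
-1 1.2 (0.46, 0.207, 0.09) [ 0.61  0.72  2.39  3.76  1.18 -0.02]
-1 0.8 (0.37, 0.207, 0.165) [ 0.68  0.14  2.43  4.5   0.48 -0.82]
```

Run:
```python
from h import *
for q in np.linspace(1.66,0,6):
    x,z=.6065-.165*np.cos(q)+.005*np.sin(q),.09+.165*np.sin(q)+.005*np.cos(q)
    print(round(q,2),np.round(manip.inverse_kinematics((x,.207,z-.019),rot(0,0)),2))
manip.move_ptp((.58,.207,.39),rot(0,0)); manip.set_gripper(.6,20)
p,W=cloud("wrist"); cv2.imwrite("pics/w0.png",p[:,:,::-1]); np.save("W.npy",W)
print(manip.look_for("wrist","bottle_grip")[:2],manip.look_for("wrist","bottle_case")[:2],manip.current_time())
```

```text
1.66 [ 0.25  0.55  1.34 -0.    1.26  0.25]
1.33 [ 0.27  0.46  1.49 -0.    1.19  0.27]
1.0 [ 0.3   0.39  1.64 -0.    1.11  0.3 ]
0.66 [ 0.32  0.37  1.78 -0.    1.    0.32]
0.33 [ 0.34  0.39  1.88 -0.    0.87  0.34]
0.0 [ 0.34  0.47  1.93 -0.    0.74  0.34]
[{'at': [0.6187, 0.2253, 0.2026], 'confidence': 0.89}, {'at': [0.5749, 0.2213, 0.0718], 'confidence': 0.31}] [{'at': [0.5751, 0.2237, 0.0746], 'confidence': 0.66}] 3.075
```

View pics/w0.png

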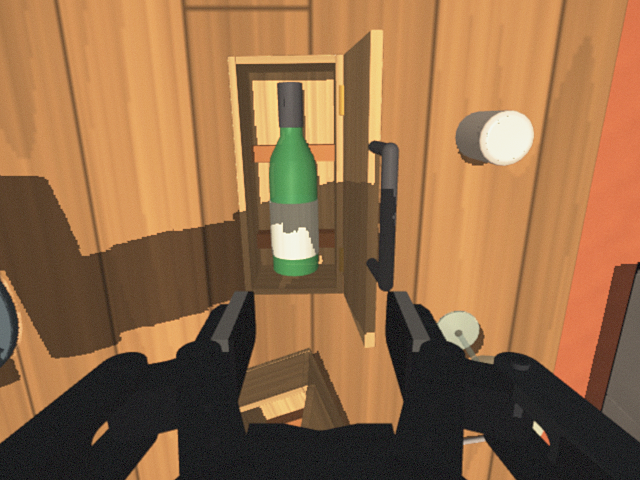

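The wrist view shows the bottle case, with its bar at columns 380–398, rows 143–290, and its rim at columns 232–342, rows 55–292. Next I'll measure the bar in this view.

Run:
```python
from h import *
W=np.load("W.npy"); p=cv2.imread("pics/w0.png").astype(int).sum(2)
m=np.zeros(p.shape,bool); m[135:292,365:402]=1; m&=(p<260)&(W[...,2]>.2)
for r in range(145,292,12):
    i=np.where(m[r])[0]
    if len(i): 
        w=W[r,i]; w=w[w[:,2]>w[:,2].max()-.006]; print(r,i.min(),i.max(),w.mean(0).round(4),w[:,0].min().round(4),w[:,0].max().round(4),w[:,2].max().round(4))
R=W[50:295,225:345].reshape(-1,3);R=R[np.abs(R[:,2]-.09)<.005]
print(cv2.minAreaRect(R[:,:2].astype(np.float32)),np.median(R[:,2]))
for r in (70,120,180,240,280):
    w=W[r,225:260]; w=w[np.abs(w[:,2]-.09)<.006]; print("front",w.mean(0).round(4))
```

```text
145 368 396 [0.6303 0.2622 0.2562] 0.6269 0.6342 0.2575
157 382 397 [0.6291 0.2542 0.257 ] 0.625 0.6349 0.2591
169 376 397 [0.6295 0.246  0.2572] 0.6252 0.6356 0.258
181 366 396 [0.6292 0.2377 0.2576] 0.6252 0.6349 0.2595
193 366 396 [0.63   0.2294 0.2585] 0.6254 0.6357 0.2601
205 365 396 [0.6308 0.2207 0.2586] 0.6258 0.6363 0.2603
217 365 395 [0.6298 0.2118 0.2582] 0.6254 0.6358 0.2601
229 365 395 [0.6309 0.2029 0.2583] 0.626 0.6366 0.2598
241 365 394 [0.6309 0.1939 0.2587] 0.6262 0.6361 0.2605
253 365 394 [0.631  0.1845 0.2583] 0.6259 0.6368 0.2602
265 365 393 [0.6311 0.1751 0.2584] 0.6264 0.6363 0.2597
277 365 393 [0.6316 0.1653 0.2581] 0.6268 0.6372 0.2595
289 365 389 [0.6313 0.1557 0.2584] 0.6286 0.6342 0.26
((0.5484601855278015, 0.20652838051319122), (0.12099076062440872, 0.27056071162223816), 0.8848221898078918) 0.09016348863697299
front [0.4908 0.3274 0.0898]
front [0.4918 0.2774 0.0895]
front [0.4925 0.2126 0.0902]
front [0.4941 0.1415 0.0894]
front [0.4949 0.0903 0.0889]
```

Run:
```python
from h import *
yaw=.017; R=rot(0,yaw); C=np.array([.5475,.2073]); ex=np.array([np.cos(yaw),np.sin(yaw)])
def tcp(q):
    x=.060-.165*np.cos(q)+.005*np.sin(q); z=.09+.165*np.sin(q)+.005*np.cos(q)
    return np.r_[C+ex*x, z-.019]
q0=1.68; P=tcp(q0); print(P)
manip.move_ptp(P+[0,0,.07],R); manip.move_l(P,R,.1)
print("F before",manip.current_force().round(1) if hasattr(manip.current_force(),'round') else manip.current_force())
manip.set_gripper(0,20); print("w",manip.current_grip_width(),manip.current_grip_force(),np.round(manip.current_force(),1))
for q in np.linspace(q0,.15,16)[1:]:
    manip.move_l(tcp(q),R,.07); f=np.array(manip.current_force()); print(round(q,2),f.round(1),manip.current_grip_width())
    if np.linalg.norm(f)>30: print("STOP"); break
print(manip.current_time())
```

```text
[0.63044104 0.20871013 0.23447219]
F before [-0.  -0.1  0.2]
w 0.12776891635947352 20.313454270362854 [-1.1 -0.4  2.4]
1.58 [-1.1 -1.1  6.5] 0.1293459813893808
1.48 [-1.8  0.2  8.4] 0.13084884782405062
1.37 [-2.7  0.9  5.8] 0.13306944879832927
1.27 [-3.4  2.2 -0.1] 0.12824590037273437
1.17 [-2.9  2.4  2.4] 0.13271070485527298
1.07 [-1.9  2.6  0.4] 0.12667029754693973
0.97 [-2.   2.6 -1.6] 0.1285826661678076
0.86 [-1.8  2.  -2.6] 0.1296819475519558
0.76 [-1.9  2.1 -2.1] 0.13000046847925367
0.66 [-3.6  1.6 -2.2] 0.1347690355739482
0.56 [-2.7  1.1 -1.5] 0.1315785123942559
0.46 [-3.5  1.6 -0.7] 0.13117912060847875
0.35 [-6.   1.6 -0.7] 0.13243955289322507
0.25 [-7.5  2.  -0.5] 0.13094490802151357
0.15 [-8.2  2.6 -1.1] 0.12649917823805873
10.7167
```

Run:
```python
from h import *
p,W=cloud("wrist"); cv2.imwrite("pics/w1.png",p[:,:,::-1])
p,W=cloud("scene"); cv2.imwrite("pics/s1.png",p[100:300,220:460,::-1].repeat(2,0).repeat(2,1))
```

```text
(no output)
```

View pics/w1.png

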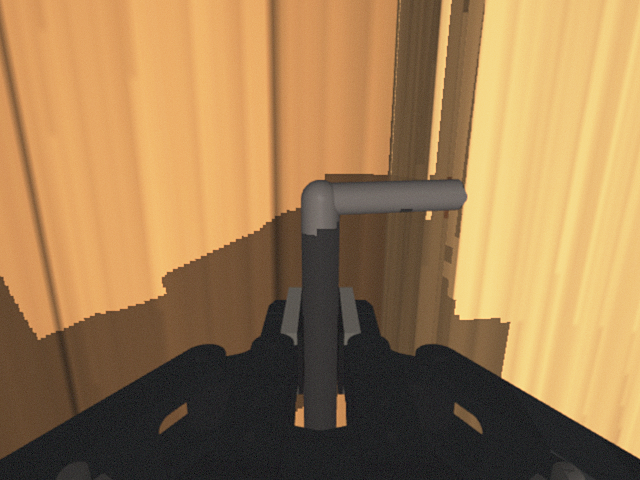

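View pics/s1.png

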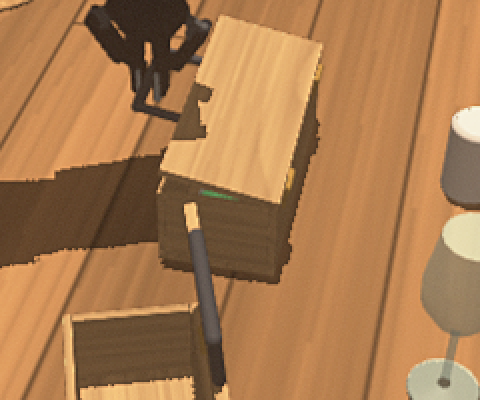

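The bar is between the pads, running from (320,185) to (320,425) in the wrist view, and the lid is a little above the rim. I'll finish slowly and watch the vertical force.

Run:
```python
from h import *
yaw=.017; R=rot(0,yaw); C=np.array([.5475,.2073]); ex=np.array([np.cos(yaw),np.sin(yaw)])
def tcp(q):
    x=.060-.165*np.cos(q)+.005*np.sin(q); z=.09+.165*np.sin(q)+.005*np.cos(q)
    return np.r_[C+ex*x, z-.019]
b=manip.current_force()[2]
for q in np.r_[.11,.08,.06,.045,.03,.02,.012,.006,0,-.006,-.012,-.018,-.024,-.03]:
    manip.move_l(tcp(q),R,.03); f=np.array(manip.current_force()); print(q,f.round(1))
    if f[2]-b>9: break
manip.set_gripper(.36); print(manip.current_grip_width(),np.round(manip.current_force(),1))
p,W=cloud("wrist")
r=W[185:210,350:450].reshape(-1,3); print("rod top z",np.nanmedian(r[:,2]))
cv2.imwrite("pics/w2.png",p[:,:,::-1]); print(manip.current_time())
p,W=cloud("scene"); cv2.imwrite("pics/s2.png",p[100:300,220:460,::-1].repeat(2,0).repeat(2,1))
```

```text
0.11 [-9.9  2.  -1.5]
0.08 [-9.6  2.7 -2.9]
0.06 [-10.9   2.8  -1.5]
0.045 [-10.3   3.1  -1. ]
0.03 [-11.1   3.9  -2.4]
0.02 [-11.3   3.4  -0.7]
0.012 [-12.5   3.7  -0.4]
0.006 [-12.3   3.5   1.9]
0.0 [-12.5   3.6   1.4]
-0.006 [-12.8   3.4   0.7]
-0.012 [-13.7   3.5   1. ]
-0.018 [-12.    3.8   0.6]
-0.024 [-12.9   2.8  -0.1]
-0.03 [-13.1   3.   -0. ]
0.3592357228032788 [ 0.6 -0.1  0.4]
rod top z 0.10035310928674371
14.8833
```

View pics/w2.png

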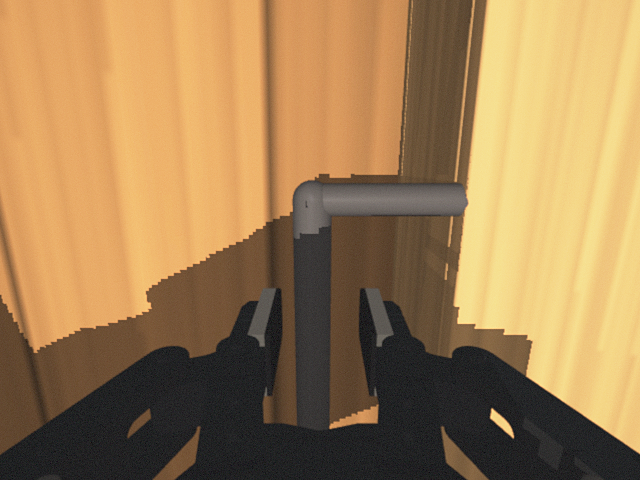

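View pics/s2.png

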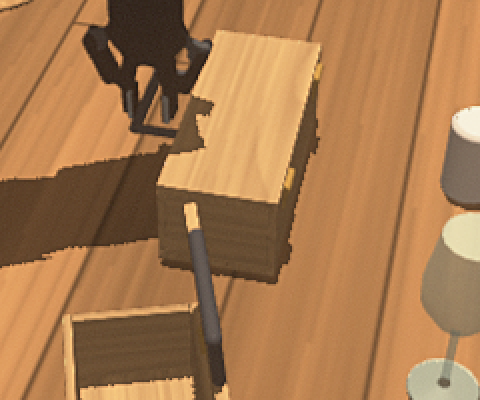

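The rod's top is at 0.1004 (0.100 expected when shut) and the scene view shows no gap. I'll back off straight up and check that the lid plane is flat.

Run:
```python
from h import *
p0=np.array(manip.current_ee_pos()); manip.move_l(p0+[0,0,.06],None,.05); print(np.round(manip.current_force(),1))
manip.move_l(p0+[-.04,0,.25],None,.15); manip.move_l([.40,.207,.36],None,.15)
manip.dwell(.3)
for c in ("top","wrist"):
    p,W=cloud(c); P=W.reshape(-1,3); 
    s=(P[:,0]>.496)&(P[:,0]<.6)&(P[:,1]>.09)&(P[:,1]<.32)&(P[:,2]>.08)&(P[:,2]<.13); P=P[s]
    a=np.linalg.lstsq(np.c_[P[:,0]-.6075,P[:,1]-.207,np.ones(len(P))],P[:,2],rcond=None)[0]; print(c,len(P),"slope x,y,z at hinge",a.round(4))
    if c=="top": cv2.imwrite("pics/t3.png",p[:,:,::-1])
    else:
        B=W.reshape(-1,3); g=p.reshape(-1,3).astype(int).sum(1); m=(abs(B[:,0]-.4425)<.02)&(abs(B[:,1]-.207)<.04)&(B[:,2]>.07); print("bar",B[m].mean(0),B[m][:,2].max())
print(manip.current_time())
```

```text
[-0.   0.3 -0.4]
top 7206 slope x,y,z at hinge [-0.0043 -0.0007  0.0995]
wrist 22243 slope x,y,z at hinge [-0.0048  0.0007  0.1006]
bar [0.44346256 0.21484245 0.41187151] 0.4535253990893676
18.5417
```

View pics/t3.png

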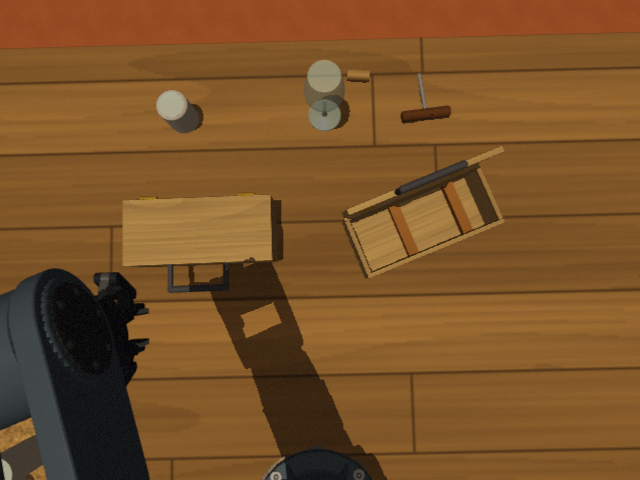

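The top view shows the bottle lid shut, spanning (123–272, 195–265), and the empty lid unchanged. The fitted residual is about 0.0045 rad, within noise. There is time to spare, so a gentle fingertip press on the front edge will confirm the lid is seated.

Run:
```python
from h import *
manip.set_gripper(0,20)
manip.move_l([.505,.207,.14],None,.15); manip.move_l([.505,.207,.112],None,.06)
b=manip.current_force()[2]; z=.112
while z>.092:
    z-=.001; manip.move_l([.505,.207,z],None,.02); f=manip.current_force()[2]-b
    if f>1: print(round(z,4),round(f,1))
    if f>7: break
manip.move_l([.505,.207,.14],None,.06); manip.move_l([.42,.207,.32],None,.15)
manip.dwell(.3)
p,W=cloud("wrist"); P=W.reshape(-1,3)
s=(P[:,0]>.496)&(P[:,0]<.6)&(P[:,1]>.09)&(P[:,1]<.32)&(P[:,2]>.08)&(P[:,2]<.13); P=P[s]
print(np.linalg.lstsq(np.c_[P[:,0]-.6075,P[:,1]-.207,np.ones(len(P))],P[:,2],rcond=None)[0].round(4))
print(manip.current_time(),np.round(manip.current_force(),1)); print(manip.sign_off())
```

```text
0.109 1.7
0.106 1.2
0.102 1.7
0.1 2.0
0.099 13.5
[0.0011 0.0008 0.1005]
27.2417 [-0.4 -0.2 -0.4]
the job is handed in; nothing more can be done
None
```

The bottle case's lid is closed and rests on the rim (a gentle press met firm resistance and it measures flat), the empty case's lid was left open and untouched, and I handed the job in at about 27 s with the arm clear.

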